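# Put the long gel spatula into its storage dock

## Robot

A 6-joint arm with a two-finger parallel gripper is mounted at the origin on a cart in front of the work surface, level with it; the furniture and walls round the work are solid. World frame = base frame: x ahead of the robot, y to its left, z up, the work surface at z = 0. Lengths are in m, angles in rad, forces in N, time in s.
With the tool pointing down it reaches from about 0.375 to 0.925 m from the base axis. Payload 5.7 kg.
Tool frame: the origin (TCP) lies where the fingers leave the gripper's body, on its centre line; the fingertips stand env.tcp_to_tips ahead of it and the grasp point (between the pads) lies 54 mm ahead of it (env.tcp_to_tips is the distance from the TCP to the fingertips, in m); y points along the fingers, z is the direction in which the jaws open and shut, and the axes are right-handed (so a half turn about y gives the same grasp; the last joint's range is limited). The gripper opens to 85 mm and grips with 20 to 120 N. Pads are 22 mm wide; open, the fingers measure 114 mm over their backs; the gripper's body (76 mm by 85 mm) begins 54 mm behind the grasp point. The pads swing forward as they close: fully open they stand 13 mm farther back than shut.
Start: joints at [-1.276, 0.359, 1.51, -0, 1.272, -0.115], TCP at [0.239, -0.55, 0.304] pointing down, gripper open.
Joint ranges: [-2.97, 2.97], [-1.01, 2.36], [0.21, 2.38], [-0.96, 4.11], [0.2, 2.71], [-2.98, 2.98]. Speed limits (rad/s): [2.39, 2.39, 3.14, 3.14, 3.14, 3.14].

## Interface

Orientations are given as [roll, pitch, yaw] about the fixed x, y, z axes, in that order (R = Rz(yaw) Ry(pitch) Rx(roll)).
In Python, from station import env, optics gives the robot as it stands. The module is installed in compiled form; this text tells all that it offers.
- The arm moves only by the shell command python3 -m handwheel 'ROWS' [FORCE]. ROWS is JSON, one flat list of numbers, 7 for each row, row after row: the shift along the tool's x, y, z in mm, then the turn, a rotation vector about the tool's x, y, z in degrees, then the opening in per cent of the stroke, from 0 (shut) to 100 (fully open). In form: [tx, ty, tz, wx, wy, wz, fingers, tx, ty, tz, wx, wy, wz, fingers, ...]. A call has 1 to 10 rows; each row is the pose to reach, as a shift and turn from the pose commanded when the call began, along the tool's axes at that moment; what a row does not reach only later rows make up. A row lasts 1/8 s, in which the tool goes at most 62.5 mm and 10.7 degrees, less where a joint would pass 70% of its speed; a pose out of reach is approached as far as the arm can. A call with a gripper value outside its range is refused whole. The fingers move at their own pace and stop on an object; FORCE is the grip in N (left out, the last holds). Time passes only in rows, so rows that repeat a pose let the fingers close. It gives the time, the measured TCP pose, the force and the opening at its end, in the units of the state.
- env.get_obs(): the state, without advancing time (a new reading comes with each control period).
- optics.read_camera(name): name is "scene" or "top" or "wrist"; returns (picture, depth): 400x640x3 uint8, blue, green, red; 400x640 float32, m along the optical axis (not along the pixel's ray), 0 where there is no reading.
- optics.get_calibration(name): a dict with "camera_matrix" (3x3 intrinsics, pixels), "rvec" (rotation vector, rad) and "tvec" (3), from world to camera coordinates, as OpenCV has them. Camera axes: x right, y down, z forward; pixel columns grow to the right and rows downward; lengths in m; the calibration is good to about 2 mm. A picture is of the moment at which its call begins: read the wrist's pose just before it. get_calibration takes no time and is no camera call; for the wrist camera it gives the pose at the moment of the call.
- env.close_job(): hands the job in, once; it reports no verdict.
The state is a dict: "t": time; "joint_positions": joint angles; "qvel": joint speeds; "joint_torque": joint torques, N m; "tool_pos": TCP position; "ee_rot": TCP orientation; "force": force on the tool from outside, world axes, zero at the start; "moment": the same for the moment, N m; "finger_gap": finger opening in m.
Only numpy, scipy, OpenCV 4.12 (cv2) and the standard library are available. Lean on these libraries where they do the work, as an engineer would, in place of code of your own. Each camera call takes 0.05 s, during which the arm holds its last target.

## Task

Put the long-bladed gel spatula that lies on the bench away in the empty storage dock: from above, slide its flat blade on edge into the dock's slot until the spatula is fully down and level, with its handle resting on the bare ledge in front of the slot, the way the short spatula stands in the dock beside it. Do not disturb the short spatula.

Things in the scene. Friction and masses are not known exactly. Their poses are not given: they have to be found in the camera images.
- spatula_grip (a point): Handle centre of the loose long gel spatula (0.1 kg), lying on its narrow edge on the bench. Black slab-sided handle 95 long, 22 thick, 34 mm tall, flat underneath; steel blade in line with it. The point is 17 mm above the underside, 47.5 mm from each handle end. Axes: x along the tool to the blade tip, y across the 22 mm thickness (grip across it, from above), z up.
- spatula_blade (a point): Middle of the long spatula's flat blade (110 long, 30 tall, 4 mm thick, standing on edge): 102.5 mm from the handle centre along the tool, at the same height, 55 mm from the tip; the blade's lower edge is 2 mm above the handle's underside. Same axes. (A black reader box, 160 mm tall, stands to the right of the spatula and the docks: carry the hand over it.)
- dock_seat (a point): Place for the long spatula's handle centre, 17 mm above the ledge of the empty, longer dock (fixed): 6 mm base plate 258x56, its top both handle ledge and slot floor, under a grey block 110x56 mm, top 35 mm above bench. Block begins 69.5 mm along +x; its slot (20 wide, flared to 38 mm) is open on top and to the ledge, shut by a stop at 171.5 mm. Axes: x along slot towards stop, z up.
- short_spatula_grip (a point): Handle centre (half-way up) of the short gel spatula, a bystander standing loose in the other, shorter dock, 9 to 16 cm to the left or right of the empty one: the same handle, but a blade only 60 mm long. Axes as for the long one. Leave it where it is.

How it is judged:
By the outcome, as a careful person would: the job done as asked, in the order asked, and still so for the second after the job is handed in, with the robot touching nothing.
It also fails if it takes over 40 s, if anything falls off the work surface, if the arm or the gripper's body presses on something with over 40 N, if the wrist force passes 120 N, or if a joint passes its speed limit or range.

## Working session

There is one attempt and no reset: what is moved stays moved. The work goes in short steps, Python scripts to look and compute and a shell command to move; the robot and the scene stay as the last step left them, time stands still between calls to the robot, and variables do not carry over. Pictures are saved under pics/ and viewed, and the job is handed in when it is done.

```bash
mkdir -p pics
cat > h.py <<'E'
from station import env, optics
import numpy as np, cv2
def snap(n,f):
    o=env.get_obs(); c=optics.get_calibration(n); p,d=optics.read_camera(n)
    cv2.imwrite(f'pics/{f}.png',p); np.savez(f'{f}.npz',p=p,d=d,K=c['camera_matrix'],r=c['rvec'],t=c['tvec'])
    return p,d
def world(f):
    z=np.load(f'{f}.npz'); d=z['d'];K=z['K'];R=cv2.Rodrigues(z['r'])[0]
    v,u=np.mgrid[:400,:640]
    P=np.stack([(u-K[0,2])/K[0,0]*d,(v-K[1,2])/K[1,1]*d,d],-1)
    return (P-z['t'].reshape(3))@R, z['p'], d
E
python3 - <<'E'
from h import *
o=env.get_obs();print({k:np.round(v,4) for k,v in o.items()},env.tcp_to_tips)
snap('top','top0');snap('scene','scene0')
E
```

```text
{'t': np.float64(0.0), 'joint_positions': array([-1.2761,  0.3595,  1.5115, -0.    ,  1.2725, -0.1151]), 'qvel': array([ 0.0006,  0.0006,  0.0007, -0.0003, -0.001 , -0.0001]), 'joint_torque': array([ 1.70000e-03, -5.27620e+01, -2.78621e+01, -2.00000e-04,
        1.31000e-02,  0.00000e+00]), 'tool_pos': array([ 0.2389, -0.5498,  0.303 ]), 'ee_rot': array([-1.5727e+00,  2.0000e-04, -2.7318e+00]), 'force': array([-0.0194, -0.1225, -0.1971]), 'moment': array([-0.0047,  0.0299, -0.0135]), 'finger_gap': np.float64(0.0855)} 0.0726
```

View pics/top0.png

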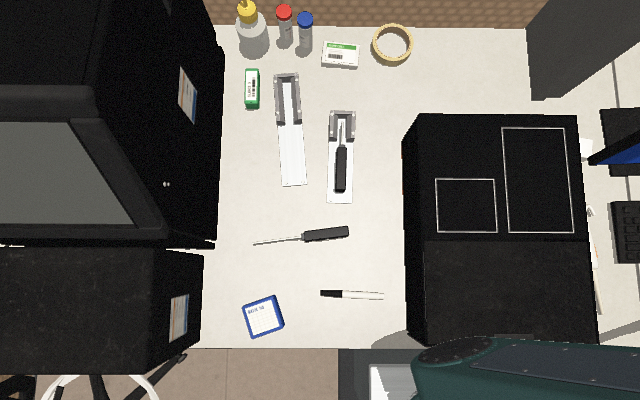

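View pics/scene0.png

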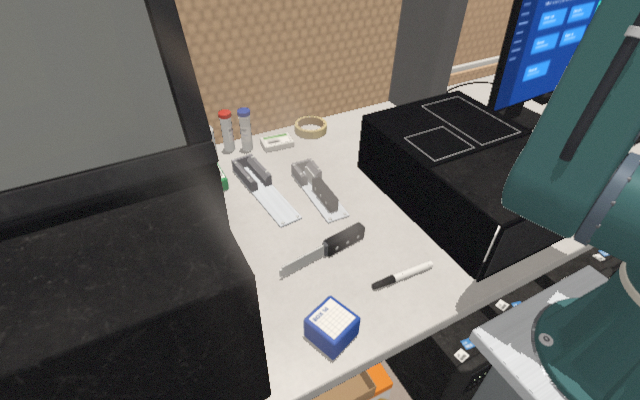

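The top picture shows the long spatula with its handle at (326,234) and blade tip at (254,243). The empty dock's block is at (288,98) and its ledge end at (294,185). The short spatula is at (341,165). There are tall black boxes on the left, and the reader box is on the right.

```bash
python3 - <<'E'
from h import *
W,p,d=world('top0')
def q(u,v): print((u,v),np.round(W[v,u],4))
for u,v in [(326,234),(306,237),(347,232),(256,243),(290,239),(294,180),(288,100),(275,76),(300,76),(302,121),(277,123),(283,186),(306,184),(341,170),(340,125),(500,180),(410,180),(500,300),(190,120),(215,60),(215,230),(100,200),(120,300),(190,300),(260,315),(250,35),(230,300)]: q(u,v)
# handle points
m=(W[...,2]>0.02)&(W[...,2]<0.05)&(d>0)
v,u=np.nonzero(m)
s=(u>295)&(u<355)&(v>222)&(v<248)
X=W[v[s],u[s]]
r=cv2.minAreaRect(X[:,:2].astype(np.float32)*1000);print('handle',r,X[:,2].max(),np.median(X[:,2]),len(X))
s=(u>245)&(u<296)&(v>230)&(v<250)
X=W[v[s],u[s]];print('blade',len(X));print(np.round(X[::6],4))
for n,(a,b,c,e) in dict(short=(333,350,140,195),).items():
    s=(u>a)&(u<b)&(v>c)&(v<e);X=W[v[s],u[s]]
    print(n,cv2.minAreaRect(X[:,:2].astype(np.float32)*1000),np.median(X[:,2]))
s=(u>268)&(u<306)&(v>68)&(v<128);X=W[v[s],u[s]]
X=X[X[:,2]>0.03]
print('block',cv2.minAreaRect(X[:,:2].astype(np.float32)*1000),np.median(X[:,2]),len(X))
E
python3 - <<'E'
import cv2
p=cv2.imread('pics/top0.png')
cv2.imwrite('pics/top0z.png',cv2.resize(p[60:260,235:375],None,fx=3,fy=3,interpolation=cv2.INTER_CUBIC)[:600])
E
```

```text
(326, 234) [0.4204 0.2517 0.0352]
(306, 237) [0.4143 0.2935 0.0307]
(347, 232) [0.4249 0.2078 0.0346]
(256, 243) [0.401  0.3974 0.033 ]
(290, 239) [0.4105 0.3275 0.0225]
(294, 180) [0.542  0.3218 0.0052]
(288, 100) [0.7282 0.3382 0.0055]
(275, 76) [0.7729 0.3662 0.0323]
(300, 76) [ 7.898e-01  3.118e-01 -4.000e-04]
(302, 121) [ 0.6811  0.306  -0.0016]
(277, 123) [0.6678 0.3607 0.0198]
(283, 186) [0.5292 0.3462 0.0008]
(306, 184) [0.5334 0.2953 0.0042]
(341, 170) [0.5574 0.22   0.0376]
(340, 125) [0.6705 0.2197 0.0035]
(500, 180) [ 0.5121 -0.0678  0.152 ]
(410, 180) [0.5256 0.0843 0.0866]
(500, 300) [ 0.2949 -0.0528  0.1532]
(190, 120) [0.5911 0.484  0.2373]
(215, 60) [0.7743 0.4841 0.0977]
(215, 230) [0.4281 0.4847 0.0288]
(100, 200) [0.4309 0.5451 0.3805]
(120, 300) [0.3022 0.5514 0.29  ]
(190, 300) [0.2892 0.5093 0.0961]
(260, 315) [0.2571 0.3832 0.0472]
(250, 35) [0.8385 0.4156 0.0863]
(230, 300) [ 0.2828  0.4535 -0.0007]
handle ((421.60498046875, 259.89715576171875), (22.23124122619629, 110.75747680664062), 7.697770595550537) 0.03728195372026206 0.03253783785450481 517
blade 101
[[0.414  0.3291 0.0311]
 [0.4143 0.3167 0.0291]
 [0.4119 0.3353 0.0315]
 [0.4119 0.3227 0.0327]
 [0.4097 0.3562 0.0312]
 [0.4096 0.3435 0.033 ]
 [0.4097 0.331  0.0333]
 [0.4075 0.3707 0.0312]
 [0.4074 0.358  0.0339]
 [0.408  0.346  0.0273]
 [0.4054 0.3874 0.0312]
 [0.4054 0.3748 0.0317]
 [0.4059 0.3629 0.0255]
 [0.4032 0.3997 0.0319]
 [0.4033 0.3874 0.0304]
 [0.4039 0.3757 0.0232]
 [0.401  0.3974 0.033 ]]
short ((568.6087646484375, 220.63937377929688), (22.777883529663086, 108.47392272949219), 87.4166259765625) 0.038286175443068726
block ((724.5585327148438, 338.9326171875), (111.67306518554688, 55.91208267211914), 5.215485572814941) 0.03321467331936308 575
```

View pics/top0z.png

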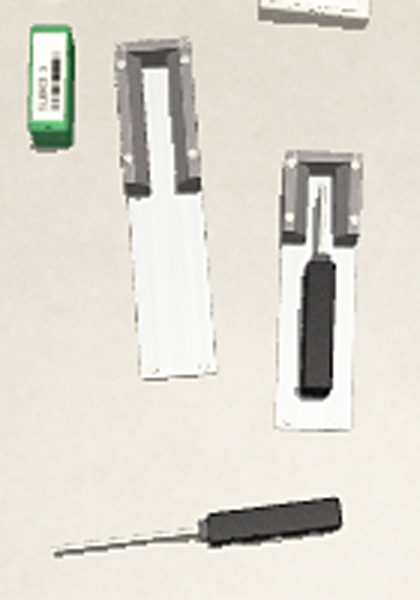

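```bash
cat > mv.py <<'E'
import sys
from h import *
from scipy.spatial.transform import Rotation as Ro
# args: x y z yawdeg ... (several targets) from measured pose
o=env.get_obs();p=o['tool_pos'];R=Ro.from_euler('xyz',o['ee_rot'])
print('t',round(float(o['t']),2),'pos',np.round(p,4),'rpy',np.round(np.degrees(o['ee_rot']),2),'F',np.round(o['force'],1),'gap',round(float(o['finger_gap']),4))
a=list(map(float,sys.argv[1:]))
for i in range(0,len(a),4):
    T=Ro.from_euler('xyz',[-90,0,a[i+3]],degrees=True)
    print(np.round(R.inv().apply(np.array(a[i:i+3])-p)*1000,1),np.round((R.inv()*T).as_rotvec(degrees=True),1))
E
python3 mv.py 0.34 -0.35 0.303 -120 0.45 -0.15 0.303 -82.4
python3 - <<'E'
from h import *
for f in ['top0','scene0']:
    W,p,d=world(f)
    s=(d>0)&(W[...,2]>0.19)&(W[...,0]>0.15)&(W[...,0]<1)&(W[...,1]>-.75)&(W[...,1]<.6)
    H=np.zeros((9,14))
    X=W[s]
    for x,y,z in X:
        i=int((x-.15)/.1);j=int((y+.75)/.1)
        if i<9 and j<14:H[i,j]=max(H[i,j],z)
    print(f);print(np.round(H,2))
E
```

```text
t 0.1 pos [ 0.2389 -0.5498  0.3031] rpy [-9.0100e+01  1.0000e-02 -1.5652e+02] F [ 0.1 -0.1 -0.4] gap 0.0855
[-172.4    0.4 -143. ] [  0.1 -36.5  -0. ]
[-352.9    0.7 -282.6] [  0.1 -74.1  -0.1]
top0
[[0.   0.   0.   0.   0.   0.   0.   0.55 0.5  0.   0.   0.   0.29 0.29]
 [0.   0.   0.   0.   0.   0.   0.47 0.54 0.   0.   0.   0.   0.29 0.29]
 [0.   0.   0.   0.   0.   0.   0.   0.   0.   0.   0.   0.   0.43 0.42]
 [0.   0.   0.   0.   0.   0.   0.   0.   0.   0.   0.   0.   0.54 0.54]
 [0.   0.   0.   0.   0.25 0.   0.   0.   0.   0.   0.   0.   0.52 0.52]
 [0.   0.   0.   0.   0.29 0.32 0.   0.   0.   0.   0.   0.   0.46 0.  ]
 [0.   0.   0.   0.   0.   0.32 0.   0.   0.   0.   0.   0.   0.32 0.  ]
 [0.   0.   0.   0.   0.   0.2  0.   0.   0.   0.   0.   0.   0.   0.  ]
 [0.   0.   0.   0.   0.   0.   0.   0.   0.   0.   0.   0.   0.   0.  ]]
scene0
[[0.   0.   0.   0.   0.   0.   0.   0.5  0.49 0.   0.   0.   0.29 0.29]
 [0.   0.   0.   0.   0.   0.   0.   0.   0.   0.   0.   0.   0.29 0.29]
 [0.   0.   0.   0.   0.   0.   0.   0.   0.   0.   0.   0.   0.44 0.42]
 [0.   0.   0.   0.   0.   0.   0.   0.   0.   0.   0.   0.   0.49 0.49]
 [0.   0.35 0.36 0.37 0.38 0.   0.   0.   0.   0.   0.   0.   0.19 0.  ]
 [0.   0.   0.   0.   0.34 0.35 0.   0.   0.   0.   0.   0.   0.   0.  ]
 [0.   0.   0.   0.   0.3  0.34 0.   0.   0.   0.   0.   0.   0.   0.  ]
 [0.26 0.27 0.28 0.   0.   0.32 0.33 0.34 0.35 0.36 0.37 0.37 0.   0.  ]
 [0.   0.   0.   0.   0.   0.   0.   0.   0.   0.   0.   0.   0.   0.  ]]
```

```bash
python3 -m handwheel '[-58,0,-48,0,-10,0,100,-115,0,-95,0,-20,0,100,-172,0,-143,0,-30,0,100,-212,0,-180,0,-40,0,100,-253,0,-217,0,-50,0,100,-294,0,-254,0,-60,0,100,-335,0,-290,0,-70,0,100,-335,0,-290,0,-74,0,100]' 60; python3 mv.py 0.44 0 0.303 -82.4 0.423 0.25 0.303 -82.4  0.423 0.25 0.18 -82.4
```

```text
t: 1.1
tool_pos: [0.4315, -0.1469, 0.3037]
ee_rot: [-1.571, 0.002, -1.431]
force: [0.7, -0.2, -0.3]
finger_gap: 0.0856
t 1.1 pos [ 0.4315 -0.1469  0.3037] rpy [-9.001e+01  9.000e-02 -8.201e+01] F [ 0.7 -0.2 -0.3] gap 0.0856
[-144.3    0.9   28.9] [ 0.   0.4 -0.1]
[-394.2    1.3   46.8] [ 0.   0.4 -0.1]
[-394.   124.3   46.8] [ 0.   0.4 -0.1]
```

```bash
python3 -m handwheel '[-60,0,12,0,0,0,100,-120,0,24,0,0,0,100,-180,0,32,0,0,0,100,-240,0,37,0,0,0,100,-300,0,42,0,0,0,100,-350,0,45,0,0,0,100,-394,0,47,0,0,0,100,-394,50,47,0,0,0,100,-394,103,47,0,0,0,100,-394,103,47,0,0,0,100]'
python3 - <<'E'
from h import *
snap('wrist','w1')
E
python3 mv.py 0.423 0.25 0.08 -82.4
```

```text
t: 2.35
tool_pos: [0.423, 0.2449, 0.1977]
ee_rot: [-1.58, -0.002, -1.44]
force: [-0.7, -0.2, -0.8]
finger_gap: 0.0851
t 2.4 pos [0.4248 0.2455 0.2   ] rpy [-9.026e+01 -6.000e-02 -8.252e+01] F [0.1 0.1 0.2] gap 0.0855
[ -4.9 120.   -0.7] [ 0.3 -0.1  0.1]
```

View pics/w1.png

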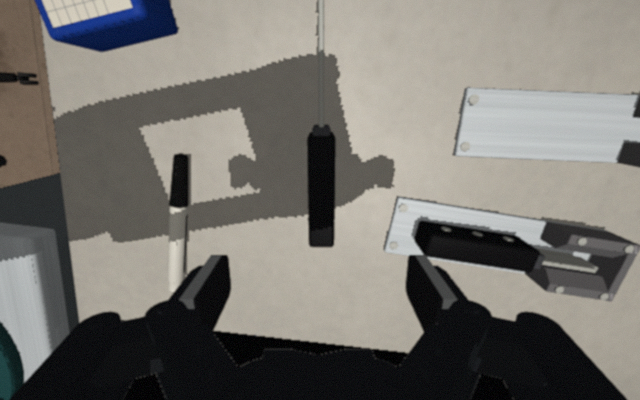

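The wrist view shows the handle centred between the open fingers at columns 309-334, rows 127-246, with the blade pointing up. I'll measure the handle from its depth.

Run:
```python
from h import *
W,p,d=world('w1')
m=(W[...,2]>0.025)&(W[...,2]<0.045)&(d>0)
v,u=np.nonzero(m)
s=(u>300)&(u<342)&(v>135)&(v<252);X=W[v[s],u[s]]
r=cv2.minAreaRect(X[:,:2].astype(np.float32)*1000);print('handle',r,np.median(X[:,2]),cv2.boxPoints(r))
for vv in (128,131,134,245,247): print(vv,[np.round(W[vv,c],4) for c in (312,321,330)])
for vv in (5,40,80,115): print(vv,[np.round(W[vv,c],3) for c in (319,320,321,322,323)])
```

```text
handle ((423.4830017089844, 252.16888427734375), (22.00122833251953, 93.71676635742188), 7.854377746582031) 0.034590638718821794 [[406.18213 297.08438]
 [418.98907 204.2468 ]
 [440.78387 207.25339]
 [427.97693 300.09097]]
128 [array([0.41  , 0.3033, 0.0319]), array([0.4168, 0.3043, 0.033 ]), array([4.248e-01, 3.030e-01, 4.000e-04])]
131 [array([0.4103, 0.3012, 0.0327]), array([0.4171, 0.3021, 0.0333]), array([0.4252, 0.3005, 0.    ])]
134 [array([0.4106, 0.299 , 0.0326]), array([0.4174, 0.3   , 0.0339]), array([0.4244, 0.3004, 0.0282])]
245 [array([0.4221, 0.2077, 0.035 ]), array([0.4296, 0.2086, 0.0349]), array([0.4371, 0.2099, 0.0355])]
247 [array([0.4223, 0.2052, 0.0338]), array([0.4299, 0.2063, 0.034 ]), array([0.4376, 0.2068, 0.0329])]
5 [array([0.405, 0.385, 0.032]), array([0.405, 0.385, 0.033]), array([0.406, 0.385, 0.032]), array([0.407, 0.385, 0.033]), array([0.407, 0.385, 0.032])]
40 [array([0.407, 0.364, 0.033]), array([0.408, 0.364, 0.033]), array([0.409, 0.364, 0.031]), array([0.409, 0.364, 0.032]), array([0.41 , 0.364, 0.033])]
80 [array([0.411, 0.338, 0.033]), array([0.412, 0.338, 0.032]), array([0.412, 0.338, 0.033]), array([0.413, 0.338, 0.033]), array([0.414, 0.338, 0.032])]
115 [array([0.414, 0.314, 0.032]), array([0.415, 0.314, 0.034]), array([0.416, 0.314, 0.034]), array([0.416, 0.314, 0.031]), array([0.417, 0.314, 0.033])]
```

```bash
python3 -m handwheel '[-4,55,0,0.2,0.2,0,100,-7,95,0,0.2,0.2,0,100,-7,112,0,0.2,0.2,0,100,-7,119,0,0.2,0.2,0,100,-7,119,0,0.2,0.2,0,100]'; python3 mv.py 0.4235 0.2525 0.079 -82.2
```

```text
t: 3.02
tool_pos: [0.4264, 0.2532, 0.0832]
ee_rot: [-1.565, 0.001, -1.444]
force: [-0.7, -1.1, -0.6]
finger_gap: 0.0854
t 3.02 pos [0.4264 0.2532 0.0832] rpy [-8.968e+01  4.000e-02 -8.274e+01] F [-0.7 -1.1 -0.6] gap 0.0854
[ 0.4  4.2 -3. ] [-0.3 -0.5 -0. ]
```

```bash
python3 -m handwheel '[0,2,-2,0,0,0,100,0,2,-2,0,0,0,100]'; python3 mv.py 0.4235 0.2525 0.079 -82.2
```

```text
t: 3.28
tool_pos: [0.4234, 0.2527, 0.0807]
ee_rot: [-1.566, 0.0, -1.444]
force: [-0.2, -0.2, 0.2]
finger_gap: 0.0853
t 3.27 pos [0.4234 0.2527 0.0807] rpy [-8.974e+01  2.000e-02 -8.272e+01] F [-0.2 -0.2  0.2] gap 0.0853
[0.2 1.7 0.1] [-0.3 -0.5 -0. ]
```

```bash
python3 -m handwheel '[0,0,0,-0.3,-0.5,0,60,0,0,0,-0.3,-0.5,0,20,0,0,0,-0.3,-0.5,0,5,0,0,0,-0.3,-0.5,0,5,0,0,0,-0.3,-0.5,0,5,0,0,0,-0.3,-0.5,0,5,0,0,0,-0.3,-0.5,0,5]' 60; python3 mv.py 0.4235 0.2525 0.2 -82.2
```

```text
t: 4.15
tool_pos: [0.4233, 0.2527, 0.0801]
ee_rot: [-1.572, 0.0, -1.435]
force: [-1.4, -0.3, 5.5]
finger_gap: 0.0209
t 4.15 pos [0.4233 0.2527 0.0801] rpy [-9.008e+01  1.000e-02 -8.222e+01] F [-1.4 -0.3  5.5] gap 0.0209
[   0.2 -119.9   -0. ] [ 0.1 -0.  -0. ]
```

```bash
python3 -m handwheel '[0,-20,0,0,0,0,5,0,-60,0,0,0,0,5,0,-100,0,0,0,0,5,0,-100,0,0,0,0,5]'
python3 - <<'E'
from h import *
snap('wrist','w2');snap('scene','s2')
E
python3 mv.py
```

```text
t: 4.65
tool_pos: [0.4249, 0.2533, 0.1822]
ee_rot: [-1.567, 0.002, -1.435]
force: [0.5, -0.8, -1.8]
finger_gap: 0.0208
t 4.75 pos [0.423  0.2525 0.1796] rpy [-90.11   0.   -82.22] F [-0.3 -0.  -1.5] gap 0.0211
```

View pics/w2.png

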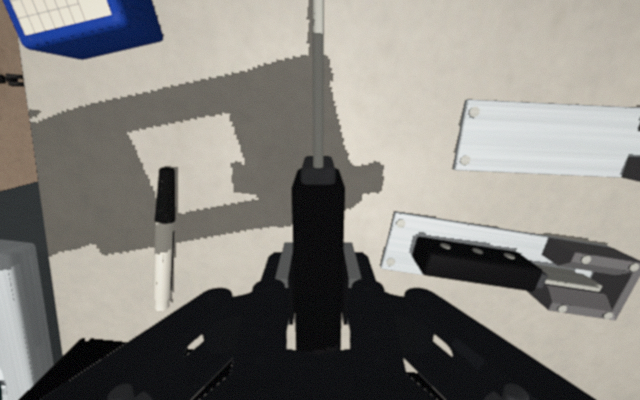

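View pics/s2.png

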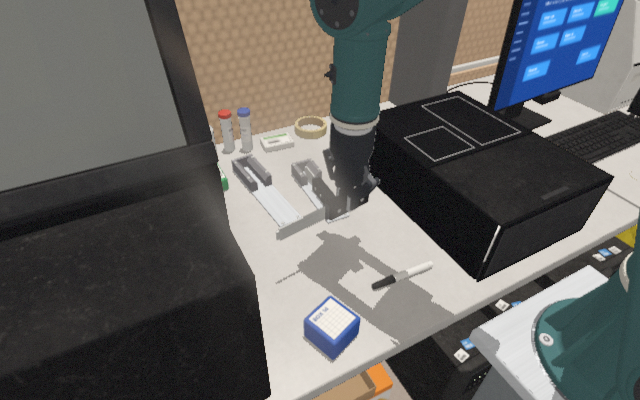

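Both views show the spatula held clear of the bench. In the wrist view the handle top is at columns 293-344 and the blade at column 319. Next I'll check its pitch in the grip.

```bash
python3 - <<'E'
from h import *
W,p,d=world('w2')
for f in ['w2']:
  for v in range(0,345,20):
    row=W[v]; s=(d[v]>0)&(row[:,2]>0.09)&(np.abs(np.arange(640)-319)<27)
    if s.any(): X=row[s];print(v,s.sum(),np.round(np.median(X,0),4))
W,p,d=world('s2')
E
python3 mv.py 0.5 0.26 0.18 -130 0.56 0.3 0.18 -174.7 0.6006 0.3277 0.18 -174.8
```

```text
0 12 [0.4107 0.363  0.1352]
20 12 [0.4115 0.3573 0.134 ]
40 12 [0.4124 0.3509 0.1348]
60 11 [0.413  0.3446 0.1349]
80 10 [0.4141 0.338  0.1347]
100 10 [0.415  0.3312 0.1345]
120 10 [0.416  0.3241 0.1345]
140 10 [0.417  0.3167 0.1345]
160 29 [0.4182 0.3069 0.1199]
180 48 [0.4191 0.3011 0.1355]
200 52 [0.4206 0.2934 0.1369]
220 51 [0.4215 0.2848 0.1367]
240 51 [0.4227 0.2761 0.1367]
260 51 [0.424  0.2666 0.1367]
280 52 [0.4255 0.2572 0.1367]
300 53 [0.4271 0.2471 0.1368]
320 49 [0.4286 0.2363 0.1368]
340 45 [0.4293 0.2252 0.1367]
t 4.75 pos [0.423  0.2525 0.1796] rpy [-90.11   0.   -82.22] F [-0.3 -0.  -1.5] gap 0.0211
[ 3.  -0.6 77.3] [ 0.1 47.8  0. ]
[-28.5  -0.7 142.2] [ 0.1 92.5  0.1]
[-50.5  -0.8 186.2] [ 0.1 92.6  0.1]
```

```bash
python3 -m handwheel '[0,0,20,0,10,0,5,0,0,39,0,20,0,5,1,0,58,0,30,0,5,3,0,77,0,40,0,5,-4,0,95,0,50,0,5,-12,0,112,0,60,0,5,-20,0,128,0,70,0,5,-30,0,146,0,80,0,5,-40,0,166,0,90,0,5,-50,0,186,0.1,92.6,0.1,5]'; python3 -m handwheel '[0,0,0,0,0,0,5,0,0,0,0,0,0,5]'
python3 - <<'E'
from h import *
snap('wrist','w3');snap('top','top3')
E
python3 mv.py 0.6006 0.3277 0.18 -174.8
```

```text
t: 6.0
tool_pos: [0.6002, 0.3272, 0.1766]
ee_rot: [-1.569, -0.004, -3.054]
force: [0.7, 0.5, -1.8]
finger_gap: 0.0211
t: 6.25
tool_pos: [0.5993, 0.3266, 0.1776]
ee_rot: [-1.57, -0.004, -3.05]
force: [-0.3, 0.0, -1.4]
finger_gap: 0.021
t 6.35 pos [0.5996 0.3267 0.1786] rpy [-8.996e+01 -1.200e-01 -1.748e+02] F [ 0.5 -0.5 -0.7] gap 0.0211
[-1.1 -1.4 -0.9] [-0.   0.   0.1]
```

View pics/w3.png

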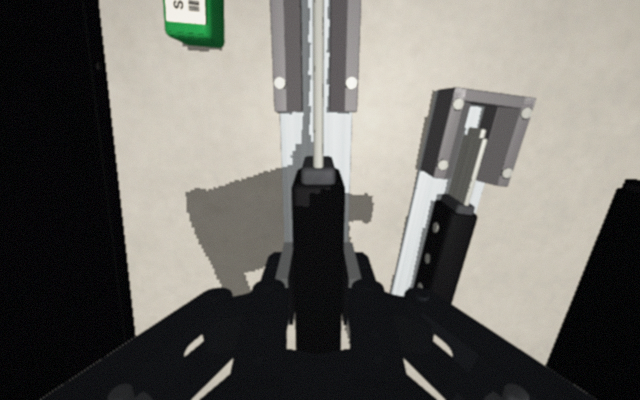

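View pics/top3.png

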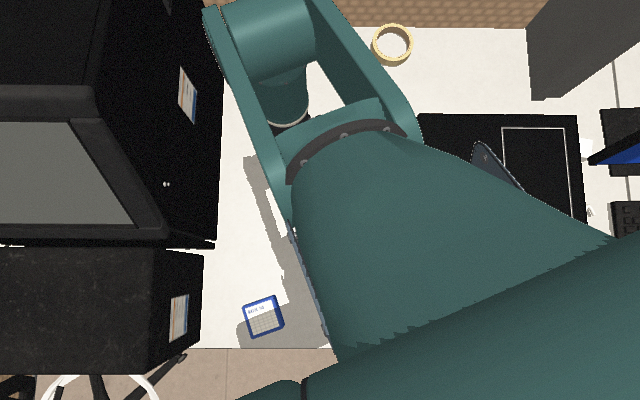

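The wrist view shows the blade (column 319) over the slot between the block walls (columns 274-358), with the block's front face at row 112. The arm hides the dock in the top view. I'll measure the block and blade here.

Run:
```python
from h import *
W,p,d=world('w3')
u=np.arange(640)
a=np.radians(5.2);e=np.array([np.cos(a),np.sin(a)]);n=np.array([-e[1],e[0]])
S=np.array([.6006,.3277])
def loc(X): q=X[:,:2]-S; return np.c_[q@e,q@n,X[:,2]]*1000
for v in (5,30,60,90,105,110,113):
    s=(d[v]>0)&(u>255)&(u<375)&(W[v,:,2]>.028)&(W[v,:,2]<.045)
    L=loc(W[v][s]); 
    b=(d[v]>0)&(W[v,:,2]>.1)&(W[v,:,2]<.16)&(abs(u-319)<20); B=loc(W[v][b])
    print(v,np.round([L[:,0].mean(),L[:,1].min(),L[:,1].max(),(L[:,1].min()+L[:,1].max())/2],1) if len(L) else None,'blade',np.round(B.mean(0),1) if len(B) else None)
for v in (200,250,300):
    b=(d[v]>0)&(W[v,:,2]>.1)&(W[v,:,2]<.16)&(abs(u-319)<27); print('h',np.round(loc(W[v][b]).mean(0),1))
b=(W[...,2]>.1)&(W[...,2]<.16)&(abs(u[None]-319)<20)
L=loc(W[b&(np.arange(400)[:,None]>140)&(np.arange(400)[:,None]<190)]);L=L[L[:,2]>134];print('handle front',L[:,0].max())
# handle front via 136mm top
```

```text
5 [134.2 -26.7  28.2   0.7] blade [108.2  -0.6 129.6]
30 [120.5 -26.8  28.2   0.7] blade [100.6  -0.7 129.6]
60 [103.2 -26.8  28.6   0.9] blade [ 91.   -0.9 129.7]
90 [ 85.  -26.8  28.5   0.9] blade [ 81.   -0.7 129.4]
105 [ 75.5 -26.5  28.3   0.9] blade [ 75.7  -0.7 129.8]
110 [ 72.2 -26.7  28.5   0.9] blade [ 73.9  -0.7 129.8]
113 None blade [ 72.8  -0.7 130. ]
h [ 39.2  -0.9 131.7]
h [ 16.6  -1.4 131.1]
h [ -7.1  -1.3 133. ]Traceback (most recent call last):
  File "<stdin>", line 15, in <module>
    return umr_maximum(a, axis, None, out, keepdims, initial, where)
ValueError: zero-size array to reduction operation maximum which has no identity
```

```bash
python3 -m handwheel '[-2,25,-2,0,0,0,5,-2,45,-2,0,0,0,5,-2,65,-2,0,0,0,5,-2,80,-2,0,0,0,5,-2,87,-2,0,0,0,5,-2,87,-2,0,0,0,5]'
python3 - <<'E'
from h import *
snap('wrist','w4');snap('scene','s4')
E
python3 mv.py 0.6023 0.3295 0.083 -174.8
```

```text
t: 7.1
tool_pos: [0.6026, 0.3295, 0.0921]
ee_rot: [-1.571, -0.0, -3.051]
force: [0.6, 0.4, -1.4]
finger_gap: 0.0208
t 7.2 pos [0.6032 0.3298 0.0932] rpy [-9.0020e+01  9.0000e-02 -1.7482e+02] F [ 0.1  0.1 -1.8] gap 0.0209
[ 0.9 10.2  0.2] [ 0.  -0.  -0.1]
```

View pics/w4.png

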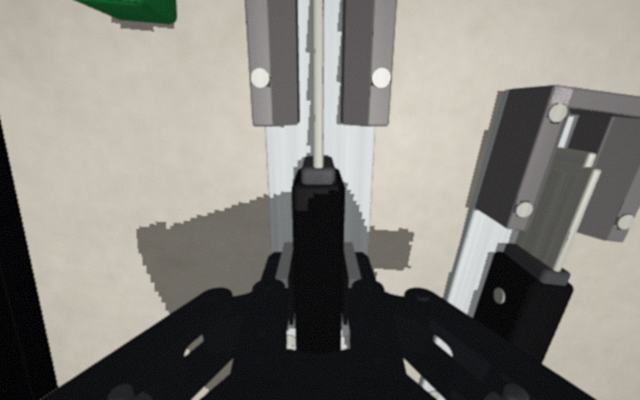

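View pics/s4.png

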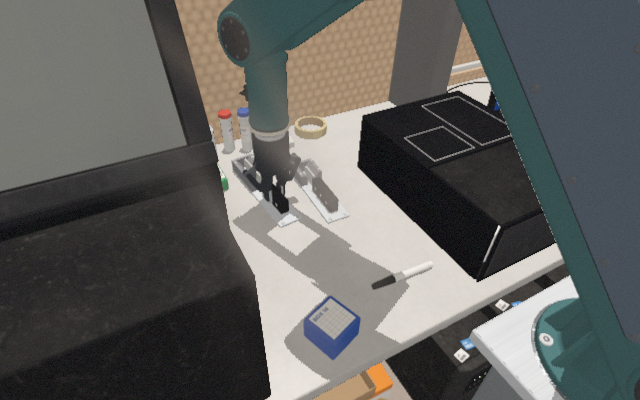

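The blade (column 319) is centred between the slot walls (columns 298 and 342). I'll lower it gently until it touches.

```bash
python3 -m handwheel '[0,3,0,0,0,0,5,0,5,0,0,0,0,5,0,6,0,0,0,0,5,0,6,0,0,0,0,5]';python3 -m handwheel '[0,1,0,0,0,0,5,0,1,0,0,0,0,5]';python3 -m handwheel '[0,1,0,0,0,0,5,0,1,0,0,0,0,5]'; python3 mv.py
```

```text
t: 7.7
tool_pos: [0.6027, 0.3295, 0.0866]
ee_rot: [-1.571, 0.0, -3.051]
force: [-0.3, -0.1, -1.4]
finger_gap: 0.0208
t: 7.95
tool_pos: [0.6028, 0.3296, 0.0862]
ee_rot: [-1.571, 0.001, -3.051]
force: [-1.5, -0.3, 2.9]
finger_gap: 0.0207
t: 8.2
tool_pos: [0.6028, 0.3296, 0.0861]
ee_rot: [-1.571, 0.001, -3.051]
force: [-5.0, -2.4, 11.0]
finger_gap: 0.0215
t 8.2 pos [0.6028 0.3296 0.0861] rpy [-9.0010e+01  6.0000e-02 -1.7482e+02] F [-5.  -2.4 11. ] gap 0.0215
```

The arm made contact at TCP z = 0.086 m, which is the grasp height plus the 6 mm ledge, so the spatula is seated. Now I'll release it.

```bash
python3 -m handwheel '[0,-1,0,0,0,0,5,0,-1,0,0,0,0,25,0,-1,0,0,0,0,50,0,-1,0,0,0,0,50,0,-1,0,0,0,0,50,0,-1,0,0,0,0,50]'; python3 -m handwheel '[0,-10,0,0,0,0,50,0,-30,0,0,0,0,50,0,-70,0,0,0,0,50,0,-115,0,0,0,0,50,0,-115,0,0,0,0,50]';  python3 - <<'E'
from h import *
snap('wrist','w5')
E
python3 mv.py
```

```text
t: 8.95
tool_pos: [0.6027, 0.3295, 0.0854]
ee_rot: [-1.571, 0.0, -3.051]
force: [0.1, 0.5, 0.2]
finger_gap: 0.0426
t: 9.57
tool_pos: [0.6055, 0.3308, 0.2071]
ee_rot: [-1.574, 0.011, -3.051]
force: [-0.1, -0.1, -0.8]
finger_gap: 0.043
t 9.62 pos [0.6042 0.3302 0.2045] rpy [ -90.12    0.37 -174.82] F [-0.2 -0.  -0.1] gap 0.0428
```

View pics/w5.png

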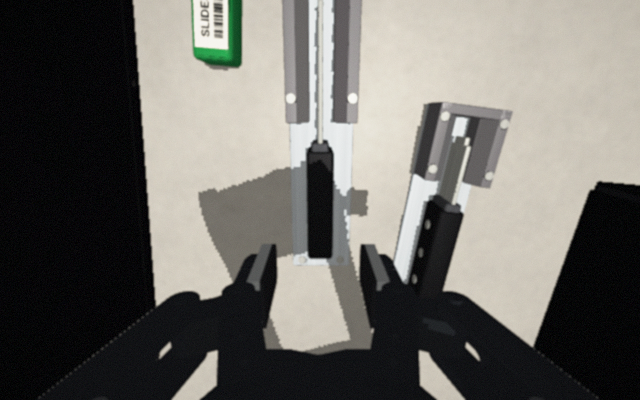

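The spatula is released. Its handle sits on the ledge (columns 307-333, rows 145-257) and the blade is in the slot. Next I'll check its height and the short spatula's pose.

```bash
python3 -m handwheel '[10,-40,30,0,0,0,50,40,-40,85,0,0,0,50,70,-40,140,0,0,0,50,100,-40,195,0,0,0,50,130,-40,250,0,0,0,50,160,-40,305,0,0,0,50,170,-40,320,0,0,0,50,170,-40,320,0,0,0,50]'
python3 - <<'E'
from h import *
snap('top','top6');snap('scene','s6')
W,p,d=world('w5');u=np.arange(640)
for v in range(5,256,20):
    b=(d[v]>0)&(W[v,:,2]>.015)&(W[v,:,2]<.06)&(abs(u-320)<(9 if v<140 else 16))
    if b.any(): print(v,b.sum(),np.round(np.median(W[v][b],0),4))
for f in('top0','top6'):
    W,p,d=world(f); m=(W[...,2]>.022)&(W[...,2]<.05);vv,uu=np.nonzero(m)
    s=(uu>333)&(uu<350)&(vv>140)&(vv<195);X=W[vv[s],uu[s]]
    print(f,len(X),cv2.minAreaRect(X[:,:2].astype(np.float32)*1000))
q=cv2.imread('pics/top6.png');cv2.imwrite('pics/top6z.png',cv2.resize(q[60:260,235:375],None,fx=3,fy=3,interpolation=cv2.INTER_CUBIC))
E
```

```text
t: 10.62
tool_pos: [0.4609, -0.0055, 0.2401]
ee_rot: [-1.571, -0.001, -3.054]
force: [0.5, 0.4, -0.8]
finger_gap: 0.0429
5 6 [0.7502 0.3434 0.0387]
25 6 [0.7378 0.3423 0.0389]
45 6 [0.7253 0.3411 0.0384]
65 6 [0.7122 0.3399 0.0386]
85 6 [0.6985 0.3387 0.038 ]
105 6 [0.6844 0.3374 0.0386]
125 6 [0.6698 0.336  0.0388]
145 18 [0.6546 0.3347 0.0395]
165 28 [0.6393 0.3333 0.0406]
185 27 [0.6228 0.3322 0.0403]
205 26 [0.6061 0.3302 0.0404]
225 26 [0.5885 0.3286 0.0406]
245 24 [0.5701 0.327  0.0405]
top0 495 ((568.6087646484375, 220.63937377929688), (22.777883529663086, 108.47392272949219), 87.4166259765625)
top6 493 ((568.7310180664062, 220.5812530517578), (22.956876754760742, 108.18901062011719), 87.28998565673828)
```

View pics/top6z.png

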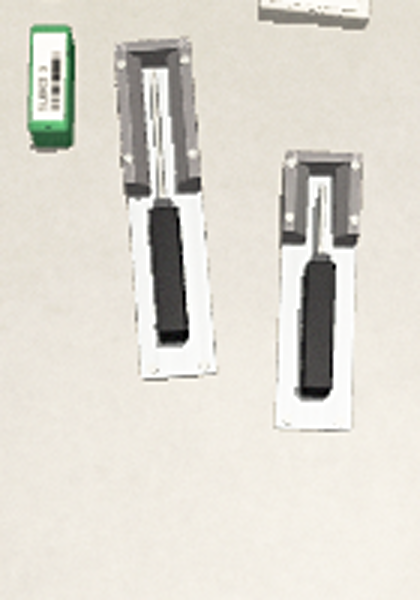

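View pics/s6.png

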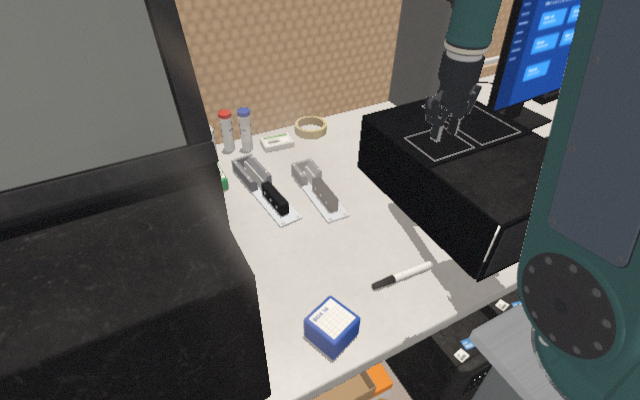

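Both views show the long spatula level in its dock, with its handle top at 0.0405 m and its blade at 0.0385 m. The short one is unmoved. The fingertips are close above the reader box, so I'll raise them before handing in.

```bash
python3 -m handwheel '[0,-40,0,0,0,0,50,0,-70,0,0,0,0,50,0,-70,0,0,0,0,50,0,-70,0,0,0,0,50]' && python3 -c "
from h import *
print(env.get_obs()['force']);print(env.close_job())"
```

```text
t: 11.22
tool_pos: [0.4621, -0.0036, 0.3098]
ee_rot: [-1.571, -0.0, -3.05]
force: [-0.0, 0.1, 0.2]
finger_gap: 0.0427
[-0.01351935  0.06661157  0.17791567]
the job is handed in; nothing more can be done
None
```

The long spatula is put away in the empty dock, and I handed the job in at about 11 s with the arm clear of everything.

- **Seating:** the handle top is level at about 40.5 mm and the blade edge at 38.5 mm. These match the expected 40 mm and 38 mm for a spatula fully down on the 6 mm ledge. The blade sits in the middle of the slot.
- **Short spatula:** its measured position changed by about 0.1 mm between the first and last top pictures, which is within noise.
- **Forces:** the largest wrist force reading was about 12 N, during seating.
- **Close pass:** as the arm backed away, the fingertips passed about 8 mm above the reader box. No contact force showed, and I raised the hand before handing in.

None of my last checks failed or disagreed.

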